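# Start the indicator incubator bay with a sunken hold-to-start key

### The job

The red-capped vial has just been stood in the indicator incubator: push the incubator's clear lid right down until it is shut, then reach a fingertip (or both, closed) down into the sunken well directly in front of the red-capped vial and hold the blue start key at its bottom fully down for two seconds, then let it up. The other two bays are already running, so do not press their keys. Only touch and press: leave all vials standing where they are, lift nothing, and leave the other things on the worktop alone.

Things in the scene. Friction and masses are not known exactly. Their poses are not given: they have to be found in the camera images.
- incubator: White benchtop incubator, 156 (its x) x 224 (its y) x 64 mm, fixed. Origin at the centre of its underside; x to its back (hinge side), y to the left seen from the front, z up; turned up to 0.3 rad. Front: console, top 59 mm above the worktop, with three key wells in a row along y at x = -42 mm. Rear: aluminium block, top at 64 mm, one vial standing in a hole behind each well, under the lid.
- lid (a joint): Hinge angle of the clear lid with the grey frame (78 mm from hinge to front edge, 194 mm wide, 27 mm high): 0 = shut, grows as the front edge swings up; it starts 0.4 to 0.7 open. The hinge line runs along the incubator's y at the back; the hinge is stiff, so the lid stays where it is left, and about 2 N down on the front edge moves it.
- lid_hinge (a point): Middle of the lid's hinge line, at x = +70 mm, z = 66 mm in the incubator's frame (fixed).
- lid_edge (a point): Point on the outer (upper) face of the lid, in the middle of the 17 mm wide opaque grey strip along the free front edge; moves with the lid. It lies 69.5 mm from the hinge line along the lid and 27 mm above it square to the lid (outer face). When the lid is shut it is 93 mm above the worktop.
- key_left_top (a point): Centre of the top face of the left start key (blue, 26 x 40 mm), at y = +64 mm, at the bottom of the left well. Unpressed it is 44 mm above the worktop, 15 mm below the console's top; moves with the key. The well is centred on it: 36 mm (incubator's x) by 50 mm (its y), upright walls, floor 10 mm below the key's top; closed fingers of 20 x 36 mm fit only with their longer side along y.
- key_left (a joint): Travel of the left start key: 0 = up, 0.004 m = fully down (its stop). Spring return; about 1 N starts it, 5 N holds it fully down.
- bay_left (a point): Mouth of the left vial hole in the heating block, 64 mm above the worktop, 70 mm straight behind the left well's centre.
- key_middle_top (a point): Centre of the top face of the middle start key (blue, 26 x 40 mm), at y = +0 mm, at the bottom of the middle well. Unpressed it is 44 mm above the worktop, 15 mm below the console's top; moves with the key. The well is centred on it: 36 mm (incubator's x) by 50 mm (its y), upright walls, floor 10 mm below the key's top; closed fingers of 20 x 36 mm fit only with their longer side along y.
- key_middle (a joint): Travel of the middle start key: 0 = up, 0.004 m = fully down (its stop). Spring return; about 1 N starts it, 5 N holds it fully down.
- bay_middle (a point): Mouth of the middle vial hole in the heating block, 64 mm above the worktop, 70 mm straight behind the middle well's centre.
- key_right_top (a point): Centre of the top face of the right start key (blue, 26 x 40 mm), at y = -64 mm, at the bottom of the right well. Unpressed it is 44 mm above the worktop, 15 mm below the console's top; moves with the key. The well is centred on it: 36 mm (incubator's x) by 50 mm (its y), upright walls, floor 10 mm below the key's top; closed fingers of 20 x 36 mm fit only with their longer side along y.
- key_right (a joint): Travel of the right start key: 0 = up, 0.004 m = fully down (its stop). Spring return; about 1 N starts it, 5 N holds it fully down.
- bay_right (a point): Mouth of the right vial hole in the heating block, 64 mm above the worktop, 70 mm straight behind the right well's centre.
- vial_red_cap (a point): Top of the red cap of a vial (12 mm across, 50 mm long, white body) that stands upright in one of the three holes and stands 20 mm out of the block; any of the three vials may be in any hole. Not fixed; stands loosely.
- vial_yellow_cap (a point): Top of the yellow cap of a vial (12 mm across, 50 mm long, white body) that stands upright in one of the three holes and stands 20 mm out of the block; any of the three vials may be in any hole. Not fixed; stands loosely.
- vial_blue_cap (a point): Top of the blue cap of a vial (12 mm across, 50 mm long, white body) that stands upright in one of the three holes and stands 20 mm out of the block; any of the three vials may be in any hole. Not fixed; stands loosely.
- kidney_dish: Stainless kidney dish, 82 x 175 x 35 mm. A bystander, loose. Origin at the centre of its underside.
- sterile_pack_5: Sealed flat sterile pouch, 230 x 90 x 11 mm. A bystander, loose. Origin at the centre of its underside.
- scissors: Scissors with red handles, 199 mm long, lying flat. A bystander, loose. Origin at the centre of its underside.
- vial_4: A spare blue-capped vial, 50 mm long, lying on the worktop. A bystander, loose. Origin at the centre of its underside.
- handpiece_0: Turbine handpiece, 132 mm long, lying flat. A bystander, loose. Origin at the centre of its underside.
- spare_tape: Roll of indicator tape, 65 mm across, 19 mm high, lying flat. A bystander, loose. Origin at the centre of its underside.
- mirror: Dental mirror, 158 mm long, lying flat. A bystander, loose. Origin at the centre of its underside.

How it is judged:
On the way, in this order (a step that is already met when the one before it is completed fails the run):
1. the lid is shut (value of joint lid below 0.04 rad), for 0.1 s.
2. with the lid shut, the start key in front of the red-capped vial is held fully down (3 of its 4 mm or more) for 1.5 s without a break (value of joint lid below 0.04 rad and ((horizontal distance between vial_red_cap and bay_left below 0.03 m and value of joint key_left above 0.003 m) or (horizontal distance between vial_red_cap and bay_middle below 0.03 m and value of joint key_middle above 0.003 m) or (horizontal distance between vial_red_cap and bay_right below 0.03 m and value of joint key_right above 0.003 m))), for 1.5 s.
At the end, for the whole second after the job is handed in: The lid is shut (within 0.04 rad), all three keys are up again (under 1 mm), every vial stands in its own hole (cap within 12 mm of where it was), and the other things are within 20 mm of where they lay (value of joint lid below 0.04 rad and value of joint each of key_left, key_middle, key_right below 0.001 m and distance of each of vial_red_cap, vial_yellow_cap, vial_blue_cap from where it was at the start of the episode below 0.012 m and distance of each of kidney_dish, sterile_pack_5, scissors, vial_4, handpiece_0, spare_tape, mirror from where it was at the start of the episode below 0.02 m); the robot touches nothing.
It fails at once if a key in front of another vial than the red-capped one is pressed more than 1.5 mm ((not (horizontal distance between vial_red_cap and bay_left below 0.03 m) and value of joint key_left above 0.0015 m) or (not (horizontal distance between vial_red_cap and bay_middle below 0.03 m) and value of joint key_middle above 0.0015 m) or (not (horizontal distance between vial_red_cap and bay_right below 0.03 m) and value of joint key_right above 0.0015 m)).
It fails at once if a vial in the incubator is lifted or knocked out of place (cap moved over 12 mm) (distance of any of vial_red_cap, vial_yellow_cap, vial_blue_cap from where it was at the start of the episode above 0.012 m).
It fails at once if another loose thing on the worktop is moved over 20 mm (distance of any of kidney_dish, sterile_pack_5, scissors, vial_4, handpiece_0, spare_tape, mirror from where it was at the start of the episode above 0.02 m).
It also fails if it takes over 48 s, if anything falls off the work surface, if the arm or the gripper's body presses on something with over 40 N, if the wrist force passes 120 N, or if a joint passes its speed limit or range.

### The arm

A 6-joint arm with a two-finger parallel gripper is mounted at the origin on a cart in front of the work surface, level with it; the furniture and walls round the work are solid. World frame = base frame: x ahead of the robot, y to its left, z up, the work surface at z = 0. Lengths are in m, angles in rad, forces in N, time in s.
With the tool pointing down it reaches from about 0.375 to 0.9 m from the base axis. Payload 3.1 kg.
Tool frame: the origin (TCP) lies where the fingers leave the gripper's body, on its centre line; the fingertips stand 70 mm ahead of it and the grasp point (between the pads) lies 51 mm ahead of it (robot.tip_reach is the distance from the TCP to the fingertips, in m); z points along the fingers, y is the line along which they close (so a half turn about z gives the same grasp; the last joint's range is limited). The gripper opens to 87 mm and grips with 3 to 60 N. Pads are 19 mm wide; open, the fingers measure 117 mm over their backs; the gripper's body (75 mm by 190 mm) begins 51 mm behind the grasp point.
Start: joints at [0.934, 0.527, 1.433, -0, 1.181, -0.178], TCP at [0.276, 0.561, 0.292] pointing down, gripper open.
Joint ranges: [-3.08, 3.08], [-0.75, 2.2], [0.22, 2.44], [-1.43, 4.57], [0, 2.65], [-2.85, 2.85]. Speed limits (rad/s): [2.79, 2.79, 3.14, 3.14, 3.14, 3.14].

### API

Orientations are given as a unit quaternion [x, y, z, w].
In Python, from rig import robot gives the robot as it stands.
- The arm moves only by the tool carry_out, never from a script. Its argument "rows" is a list that holds one entry, the list of rows, each a list of 6 numbers: the shift along the tool's x, y, z in mm, then the turn, a rotation vector about the tool's x, y, z in units of 8 degrees (1.0 is 8 degrees). A call has 1 to 20 rows; each row is the pose to reach, as a shift and turn from the pose commanded when the call began, along the tool's axes at that moment; what a row does not reach only later rows make up. A row lasts 1/10 s, in which the tool goes at most 50 mm and 8.59 degrees, less where a joint would pass 70% of its speed; a pose out of reach is approached as far as the arm can. A call with a gripper value outside its range is refused whole. "fingers" is the opening, from 0 (shut) to 1 (fully open), set as the call begins (left out, the last holds). The fingers move at their own pace and stop on an object; "grip_force" is the grip in N (left out, the last holds). Time passes only in rows, so rows that repeat a pose let the fingers close. It gives the time, the measured TCP pose, the force and the opening at its end, in the units of the state.
- robot.get_obs(): the state, without advancing time (a new reading comes with each control period).
- robot.camera(name): name is "scene" or "side" or "wrist"; returns a dict with "color" (400x640x3 uint8, red, green, blue), "depth" (400x640 float32, m along the optical axis (not along the pixel's ray), 0 where there is no reading), "K" (3x3 intrinsics, pixels), "camera_from_world" (4x4, takes a point from world to camera coordinates). Camera axes: x right, y down, z forward; pixel columns grow to the right and rows downward; lengths in m; the calibration is good to about 2 mm. The wrist camera is an equidistant fisheye: a pixel r from the principal point sees the ray r / f radians off the axis. A picture is of the moment at which its call begins.
- robot.hand_in(): hands the job in, once; it reports no verdict.
The state is a dict: "time": time; "q": joint angles; "joint_velocities": joint speeds; "joint_torque": joint torques, N m; "position": TCP position; "tool_rot": TCP orientation; "ft_force": force on the tool from outside, world axes, zero at the start; "moment": the same for the moment, N m; "grip_width": finger opening in m.
Only numpy, scipy, OpenCV 4.12 (cv2) and the standard library are available. Lean on these libraries where they do the work, as an engineer would, in place of code of your own. Each camera call takes 0.05 s, during which the arm holds its last target. There are 200 camera calls.

## Working session

There is one attempt and no reset: what is moved stays moved. The work goes in short steps, Python scripts to look and compute and a tool call to move; the robot and the scene stay as the last step left them, time stands still between calls to the robot, and variables do not carry over. Pictures are saved under pics/ and viewed, on a budget of 10 in all, crops included, one or two more only if the job needs it, and the job is handed in when it is done.

Besides the shell and the picture viewer there is one more tool, called after "Emit:" as name(argument=value, ...), one argument or row to a line, values as JSON. carry_out: Moves the arm, as the interface text tells. Its arguments: {"type":"object","properties":{"rows":{"type":"array"},"fingers":{"type":"number"},"grip_force":{"type":"number"}},"required":["rows"]}

```bash
mkdir -p pics
python3 - <<'E'
from rig import robot
import cv2,numpy as np
o=robot.get_obs();print(o)
for n in("scene","side"):
    c=robot.camera(n);cv2.imwrite(f"pics/{n}0.png",c["color"][:,:,::-1]);np.savez(f"{n}0.npz",**c)
    print(n,np.linalg.inv(c["camera_from_world"]).round(3).tolist(),c["K"].tolist())
E
```

```text
{'time': 0.0, 'q': array([ 9.34478148e-01,  5.28466637e-01,  1.43392512e+00, -1.56394603e-05,
        1.18140593e+00, -1.78500125e-01]), 'joint_velocities': array([ 0.00102574, -0.00015503, -0.0026526 ,  0.00227743,  0.00136271,
        0.00048023]), 'joint_torque': array([ 1.13240232e-03, -4.40042388e+01, -1.76593745e+01,  6.33267383e-02,
        5.83575584e-02, -1.74207762e-04]), 'position': array([0.27586019, 0.56015906, 0.29126393]), 'tool_rot': array([ 2.26912107e-01,  9.73914616e-01, -1.01514162e-03, -4.30213130e-04]), 'ft_force': array([-0.67432866,  0.31630728,  0.02703348]), 'moment': array([-0.00819271,  0.00771072, -0.02280952]), 'grip_width': 0.08642568131048678}
scene [[0.688, -0.33, 0.646, -0.16], [-0.725, -0.339, 0.599, -0.677], [0.021, -0.881, -0.473, 0.566], [0.0, 0.0, 0.0, 1.0]] [[374.8171247990627, 0.0, 321.71727240533653], [0.0, 374.8171247990627, 199.12499033381692], [0.0, 0.0, 1.0]]
side [[0.999, -0.001, -0.04, 0.585], [0.037, -0.382, 0.923, -1.542], [-0.016, -0.924, -0.382, 0.708], [0.0, 0.0, 0.0, 1.0]] [[498.35573841521534, 0.0, 321.99058956802094], [0.0, 498.35573841521534, 197.19266543683486], [0.0, 0.0, 1.0]]
```

View pics/scene0.png

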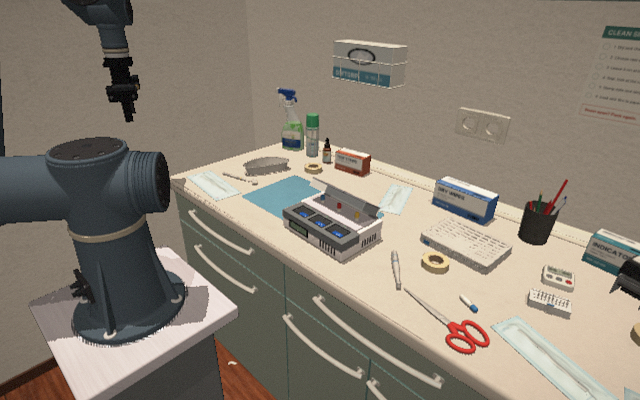

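View pics/side0.png

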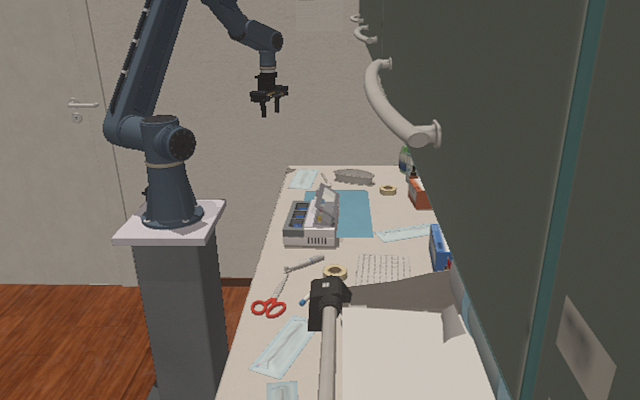

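The scene view shows the incubator at about (332,222), with three blue keys in a row, a red cap near (339,206) and a yellow one near (357,216). The side view shows it at (311,220). Next I'll segment these by colour and take their depths.

```bash
cat > h.py <<'E'
import numpy as np,cv2
def world(c,u,v,d):
    K=c["K"];p=np.array([(u-K[0,2])/K[0,0]*d,(v-K[1,2])/K[1,1]*d,d,1])
    return (np.linalg.inv(c["camera_from_world"])@p)[:3]
def blobs(c,box,amin=4):
    x0,y0,x1,y1=box
    hsv=cv2.cvtColor(c["color"],cv2.COLOR_RGB2HSV)
    for n,a,b in(("blue",(105,140,50),(125,255,255)),("red",(0,150,90),(7,255,255)),("red2",(173,150,90),(180,255,255)),("yel",(20,130,120),(33,255,255))):
        m=cv2.inRange(hsv,a,b);k=np.zeros_like(m);k[y0:y1,x0:x1]=m[y0:y1,x0:x1]
        N,L,S,C=cv2.connectedComponentsWithStats(k)
        for i in range(1,N):
            if S[i,4]>=amin:
                d=c["depth"][L==i];d=np.median(d[d>0])
                print(n,C[i].round(1),S[i,4],d.round(3),world(c,*C[i],d).round(4))
E
python3 - <<'E'
from h import *
for n,b in(("scene",(270,170,390,265)),("side",(275,180,345,255))):
    c=dict(np.load(n+"0.npz"));print(n);blobs(c,b)
    x0,y0,x1,y1=b;im=cv2.resize(c["color"][y0:y1,x0:x1,::-1],None,fx=5,fy=5,interpolation=cv2.INTER_CUBIC)
    cv2.imwrite(f"pics/crop_{n}.png",im)
E
```

```text
scene
blue [302.9 213.8] 24 1.029 [ 0.4561 -0.036   0.0427]
blue [317.8 222.8] 17 0.991 [ 0.4523 -0.0966  0.0423]
blue [322.9 224.7] 7 0.983 [ 0.4552 -0.1122  0.0419]
blue [337.  233.6] 32 0.949 [ 0.4508 -0.1655  0.0411]
red [344.5 170.2] 4 1.389 [0.8303 0.1306 0.0056]
red [350.3 171.8] 6 1.373 [0.8321 0.1041 0.0072]
red [365.7 171.3] 6 1.366 [0.8662 0.0603 0.0127]
red [338.8 205.1] 12 1.001 [ 0.5127 -0.1151  0.0797]
yel [356.7 214.4] 18 0.96 [ 0.5088 -0.1796  0.0795]
side
blue [302.5 208. ] 8 1.655 [ 0.4543 -0.0299  0.0437]
blue [299.5 216. ] 8 1.597 [ 0.4493 -0.0926  0.0432]
blue [297. 225.] 9 1.535 [ 0.4468 -0.1599  0.0436]
yel [318.8 217.7] 10 1.482 [ 0.5164 -0.1968  0.0855]
```

View pics/crop_scene.png

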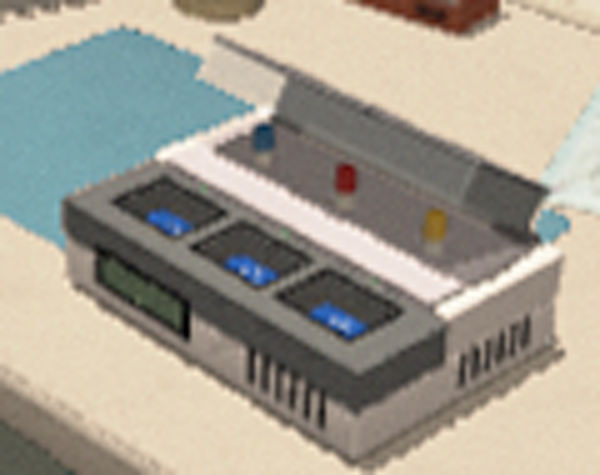

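The crop shows the blue cap on the left, the **red cap in the middle bay**, and the yellow cap on the right. Yaw is about -0.05 rad and the middle key is near (0.447,-0.108). I'll move above it with the fingers closed.

Emit:
carry_out(
  rows=[
    [[-35,-38,-3,0,0,-0.2],[-70,-76,-6,0,0,-0.4],[-105,-114,-9,0,0,-0.6],[-140,-152,-12,0,0,-0.9],[-175,-190,-15,0,0,-1.1],[-210,-228,-18,0,0,-1.3],[-245,-266,-21,0,0,-1.5],[-280,-304,-24,0,0,-1.7],[-315,-342,-27,0,0,-1.9],[-350,-380,-30,0,0,-2.2],[-385,-418,-33,0,0,-2.4],[-420,-456,-36,0,0,-2.6],[-450,-494,-39,0,0,-2.8],[-470,-515,-40,0,0,-2.9],[-470,-515,-40,0,0,-2.9],[-470,-515,-40,0,0,-2.9],[-470,-515,-40,0,0,-2.9],[-470,-515,-40,0,0,-2.9]],
  ],
  fingers=0,
  grip_force=20,
)

```text
time: 1.9
position: [0.4695, -0.1075, 0.332]
tool_rot: [0.026, 1.0, 0.0, -0.001]
ft_force: [-0.0, 0.8, -0.6]
grip_width: 0.0006
```

Run:
```python
from rig import robot
from h import *
o=robot.get_obs();print(o["time"],o["position"],o["tool_rot"],o["grip_width"],o["ft_force"])
c=robot.camera("wrist");np.savez("w1.npz",**c);cv2.imwrite("pics/w1.png",c["color"][:,:,::-1])
print(c["K"],np.linalg.inv(c["camera_from_world"]).round(3))
```

```text
1.9 [ 0.46950882 -0.10750986  0.33198683] [ 2.55322763e-02  9.99673749e-01  3.93831076e-04 -5.85490234e-04] 0.0005766607221414301 [-0.01888773  0.78100237 -0.55997452]
[[309.70691629   0.         318.64118309]
 [  0.         309.70691629 197.5859373 ]
 [  0.           0.           1.        ]] [[ 0.051  0.968  0.247  0.403]
 [ 0.999 -0.05  -0.012 -0.104]
 [ 0.001  0.248 -0.969  0.425]
 [ 0.     0.     0.     1.   ]]
```

View pics/w1.png

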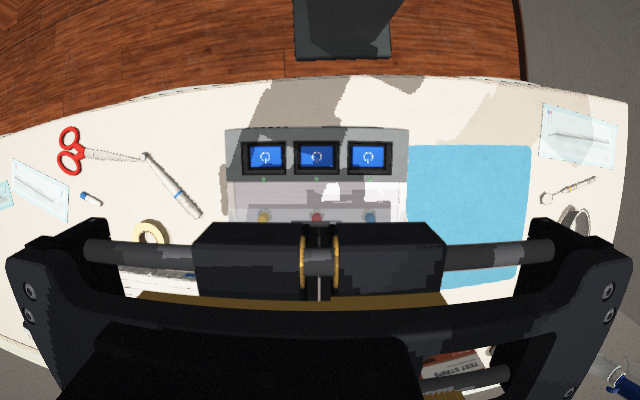

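The wrist view shows the keys at (267,156), (317,156) and (368,156), with the yellow, red and blue caps below them. Now I'll work out the exact key positions, the yaw and the lid angle.

```bash
cat >> h.py <<'E'
def ray(c,u,v):
    K=c["K"];a=np.array([u-K[0,2],v-K[1,2]])/K[0,0];t=np.hypot(*a)
    T=np.linalg.inv(c["camera_from_world"]);d=T[:3,:3]@np.append(a/t*np.sin(t),np.cos(t));return T[:3,3],d
def keys(c,z=.044,box=(200,60,430,235)):
    m=cv2.inRange(cv2.cvtColor(c["color"],cv2.COLOR_RGB2HSV),(105,140,50),(125,255,255))
    k=np.zeros_like(m);x0,y0,x1,y1=box;k[y0:y1,x0:x1]=m[y0:y1,x0:x1]
    k=cv2.morphologyEx(k,cv2.MORPH_CLOSE,np.ones((9,9)))
    N,L,S,C=cv2.connectedComponentsWithStats(k);out=[]
    for i in range(1,N):
        if S[i,4]>150:
            r=cv2.boundingRect((L==i).astype(np.uint8));u,v=r[0]+r[2]/2-.5,r[1]+r[3]/2-.5
            o,d=ray(c,u,v);p=o+d*(z-o[2])/d[2];out.append(p);print(r,p.round(4))
    return np.array(out)
E
python3 - <<'E'
from h import *
c=dict(np.load("w1.npz"));P=keys(c);P=P[np.argsort(-P[:,1])]
y=P[0]-P[2];yaw=np.arctan2(-y[0],y[1]);print("yaw",yaw,"pitch len",np.linalg.norm(y)/2)
R=np.array([[np.cos(yaw),-np.sin(yaw)],[np.sin(yaw),np.cos(yaw)]])
o=P.mean(0)[:2]+R@[.042,0];print("origin",o)
for n in("scene","side"):
    c=dict(np.load(n+"0.npz"));v,u=np.mgrid[0:400,0:640];d=c["depth"];K=c["K"]
    X=np.stack([(u-K[0,2])/K[0,0]*d,(v-K[1,2])/K[1,1]*d,d,np.ones_like(d)],-1)[d>0]@np.linalg.inv(c["camera_from_world"]).T
    l=np.c_[(X[:,:2]-o)@R,X[:,2]];s=l[(abs(l[:,1])<.11)&(l[:,0]>-.03)&(l[:,0]<.12)&(l[:,2]>.09)&(l[:,2]<.2)]
    print(n,len(s),"top z",np.sort(s[:,2])[-8:].round(3));t=s[np.argsort(-s[:,2])[:40]]
    print(t[::4].round(3).tolist())
E
```

```text
(250, 146, 32, 22) [ 0.4437 -0.1719  0.044 ]
(300, 146, 33, 21) [ 0.4468 -0.1089  0.044 ]
(351, 146, 33, 21) [ 0.4496 -0.0454  0.044 ]
yaw -0.04734542598848087 pitch len 0.06329812562865778
origin [ 0.48865349 -0.11073014]
scene 728 top z [0.134 0.134 0.134 0.134 0.134 0.135 0.135 0.135]
[[0.011, 0.005, 0.135], [0.012, -0.016, 0.134], [0.013, -0.001, 0.133], [0.01, 0.018, 0.133], [0.013, 0.01, 0.132], [0.011, 0.023, 0.131], [0.016, 0.07, 0.13], [0.019, -0.035, 0.13], [0.017, -0.096, 0.13], [0.019, -0.048, 0.13]]
side 748 top z [0.134 0.134 0.134 0.135 0.135 0.135 0.136 0.136]
[[0.013, -0.031, 0.136], [0.017, -0.011, 0.135], [0.015, 0.016, 0.134], [0.015, -0.022, 0.133], [0.019, 0.005, 0.132], [0.02, -0.002, 0.131], [0.022, -0.064, 0.13], [0.024, -0.016, 0.13], [0.015, -0.024, 0.13], [0.021, 0.088, 0.13]]
```

The middle key is at (0.447,-0.109), yaw -0.047, and the lid is about 0.62 open. I'll bring the closed fingertips over the lid edge and follow its arc down, stopping just short of shut.

Emit:
carry_out(
  rows=[
    [[-25,-2,0,0,0,0],[-60,-2,20,0,0,0],[-63,-2,60,0,0,0],[-63,-2,100,0,0,0],[-63,-2,120,0,0,0],[-63,-2,131,0,0,0],[-60,-2,133,0,0,0],[-57,-2,135,0,0,0],[-53,-2,137,0,0,0],[-50,-2,139,0,0,0],[-47,-2,141.5,0,0,0],[-44,-2,144,0,0,0],[-41,-2,147,0,0,0],[-38,-2,150,0,0,0],[-35.5,-2,153,0,0,0],[-33,-2,156,0,0,0],[-31,-2,159,0,0,0],[-28.5,-2,162,0,0,0],[-28.5,-2,162,0,0,0]],
  ],
)

```text
time: 3.85
position: [0.4977, -0.1123, 0.1697]
tool_rot: [0.026, 1.0, 0.0, -0.001]
ft_force: [-0.8, -0.4, -0.3]
grip_width: 0.0003
```

Run:
```python
from rig import robot
from h import *
a=robot.camera("side")["color"][170:255,260:365,::-1];b=robot.camera("scene")["color"][130:265,250:400,::-1]
a=cv2.resize(a,(495,400));b=cv2.resize(b,(300,400) if 0 else (444,400))
cv2.imwrite("pics/p2.png",cv2.resize(np.hstack([a,b]),(800,341)))
```

```text
(no output)
```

View pics/p2.png

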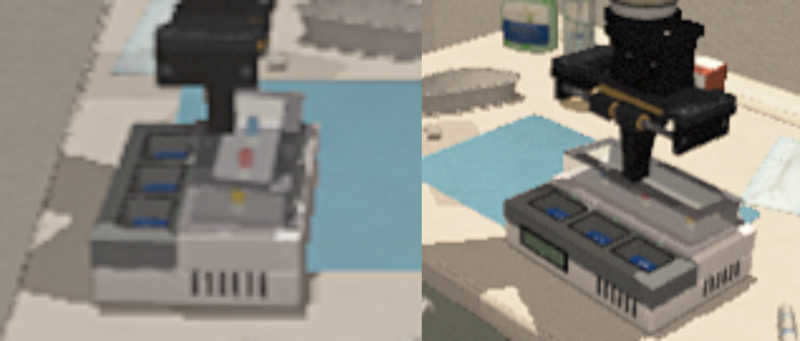

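The fingertip is at the lid's front edge and the force reads close to zero. I can't tell how far the lid has come down, so I'll measure it from depth.

```bash
cat >> h.py <<'E'
def lid(robot,name="scene"):
    o=np.array([.48865,-.11073]);y=-.0473;R=np.array([[np.cos(y),-np.sin(y)],[np.sin(y),np.cos(y)]])
    c=robot.camera(name);v,u=np.mgrid[0:400,0:640];d=c["depth"];K=c["K"]
    X=np.stack([(u-K[0,2])/K[0,0]*d,(v-K[1,2])/K[1,1]*d,d,np.ones_like(d)],-1)[d>0]@np.linalg.inv(c["camera_from_world"]).T
    l=np.c_[(X[:,:2]-o)@R,X[:,2]]
    s=l[(abs(l[:,1])<.095)&(abs(l[:,1])>.04)&(l[:,2]>.07)&(l[:,2]<.2)]
    for a in np.arange(-.03,.1,.01):
        q=s[(s[:,0]>=a)&(s[:,0]<a+.01),2]
        if len(q):print(a.round(2),len(q),np.percentile(q,[10,50,95]).round(4))
E
python3 - <<'E'
from rig import robot
from h import *
lid(robot);lid(robot,"side")
E
```

```text
-0.03 158 [0.1748 0.1849 0.1981]
-0.02 71 [0.1726 0.1862 0.1988]
-0.01 359 [0.0761 0.0896 0.1866]
0.0 110 [0.0969 0.0982 0.1949]
0.01 107 [0.0959 0.0974 0.1954]
0.02 99 [0.0949 0.0962 0.1941]
0.03 89 [0.0941 0.0954 0.1937]
0.04 77 [0.0933 0.0945 0.1962]
0.05 49 [0.0924 0.0936 0.0947]
0.06 33 [0.0916 0.0925 0.0941]
-0.03 20 [0.1735 0.1844 0.1986]
-0.02 26 [0.1738 0.1832 0.1962]
-0.01 43 [0.0982 0.1766 0.195 ]
0.0 60 [0.0947 0.1016 0.1962]
0.01 61 [0.0947 0.0996 0.195 ]
0.02 82 [0.0956 0.0975 0.1913]
0.03 86 [0.0941 0.0972 0.1951]
0.04 96 [0.0926 0.0958 0.1956]
0.05 48 [0.0921 0.0944 0.0969]
0.06 52 [0.0739 0.0933 0.0952]
0.07 5 [0.0704 0.071  0.0711]
```

The lid is following and is now about 0.095 rad open. I'll finish the push with a little overtravel.

Emit:
carry_out(
  rows=[
    [[1,0,2,0,0,0],[2,0,4,0,0,0],[3,0,6,0,0,0],[4,0,7,0,0,0],[4,0,8,0,0,0],[4,0,9,0,0,0],[4,0,10,0,0,0],[4,0,10,0,0,0],[4,0,10,0,0,0]],
  ],
)

```text
time: 4.95
position: [0.4948, -0.1123, 0.163]
tool_rot: [0.026, 1.0, -0.0, 0.001]
ft_force: [-2.9, 3.1, 23.4]
grip_width: 0.0005
```

Run:
```python
from rig import robot
from h import *
lid(robot)
```

```text
-0.03 164 [0.1701 0.1789 0.1989]
-0.02 82 [0.0834 0.1782 0.1975]
-0.01 318 [0.073  0.0867 0.1798]
0.0 120 [0.0913 0.0927 0.1903]
0.01 121 [0.0906 0.0924 0.1967]
0.02 115 [0.0907 0.0924 0.1901]
0.03 111 [0.0912 0.0925 0.1896]
0.04 63 [0.0908 0.0921 0.1719]
0.05 52 [0.0912 0.0922 0.0935]
0.06 21 [0.0912 0.0916 0.0925]
```

The lid lies flat at 92–93 mm with 23 N on it, so it's shut. I'll lift and go above the middle key.

Emit:
carry_out(
  rows=[
    [[0,0,-15,0,0,0],[0,0,-40,0,0,0],[10,0,-50,0,0,0],[30,0,-50,0,0,0],[45,1,-50,0,0,0],[48,1,-50,0,0,0],[48,1,-50,0,0,0],[48,1,-50,0,0,0]],
  ],
)

```text
time: 5.8
position: [0.4473, -0.1092, 0.2102]
tool_rot: [0.027, 1.0, -0.0, 0.0]
ft_force: [0.9, -0.1, -0.1]
grip_width: 0.0002
```

Run:
```python
from rig import robot
from h import *
lid(robot)
o=robot.get_obs();print(o["position"],o["tool_rot"],o["ft_force"])
c=robot.camera("wrist");cv2.imwrite("pics/w3.png",c["color"][:,:,::-1]);np.savez("w3.npz",**c);keys(c,box=(100,20,540,300))
```

```text
-0.02 23 [0.073  0.0806 0.092 ]
-0.01 259 [0.0731 0.0848 0.093 ]
0.0 74 [0.0911 0.0922 0.0935]
0.01 60 [0.0908 0.0919 0.093 ]
0.02 57 [0.0908 0.0918 0.0933]
0.03 49 [0.0906 0.0916 0.093 ]
0.04 53 [0.0904 0.0916 0.093 ]
0.05 61 [0.0909 0.0918 0.0933]
0.06 37 [0.0908 0.092  0.0934]
[ 0.44742437 -0.10917342  0.21017679] [ 2.64273072e-02  9.99650622e-01 -2.00557067e-04  4.37809227e-04] [0.46191885 1.19582389 1.23521983]
(224, 183, 46, 29) [ 0.4432 -0.1722  0.044 ]
(296, 182, 47, 30) [ 0.4462 -0.1084  0.044 ]
(369, 182, 45, 30) [ 0.4495 -0.0451  0.044 ]
```

View pics/w3.png

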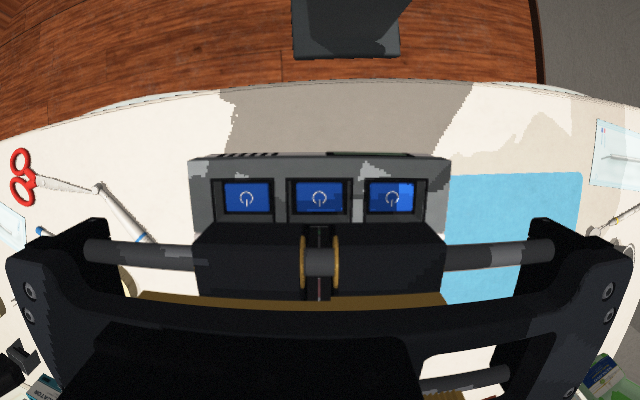

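The lid stays shut. The key is at (0.4462,-0.1084), about 1 mm from the tool's centre line. Descending into the well to press.

Emit:
carry_out(
  rows=[
    [[1,1,20,0,0,0],[1,1,50,0,0,0],[1,1,75,0,0,0],[1,1,88,0,0,0],[1,1,94,0,0,0],[1,1,98,0,0,0],[1,1,101,0,0,0],[1,1,102,0,0,0],[1,1,102,0,0,0],[1,1,102,0,0,0]],
  ],
)

```text
time: 6.9
position: [0.4457, -0.1077, 0.1099]
tool_rot: [0.026, 1.0, -0.0, 0.001]
ft_force: [-2.3, 1.4, 11.4]
grip_width: 0.0004
```

The tip is at 39.9 mm with 11 N, so the key is on its stop. I'll hold, then retract.

Emit:
carry_out(
  rows=[
    [[0,0,0,0,0,0],[0,0,0,0,0,0],[0,0,0,0,0,0],[0,0,0,0,0,0],[0,0,0,0,0,0],[0,0,0,0,0,0],[0,0,0,0,0,0],[0,0,0,0,0,0],[0,0,0,0,0,0],[0,0,0,0,0,0],[0,0,0,0,0,0],[0,0,0,0,0,0],[0,0,0,0,0,0],[0,0,0,0,0,0],[0,0,0,0,0,0],[0,0,0,0,0,0],[0,0,0,0,0,0],[0,0,0,0,0,0],[0,0,0,0,0,0],[0,0,0,0,0,0]],
  ],
)

```text
time: 8.9
position: [0.4457, -0.1077, 0.1099]
tool_rot: [0.026, 1.0, -0.0, 0.001]
ft_force: [-1.4, 1.3, 11.6]
grip_width: 0.0008
```

Emit:
carry_out(
  rows=[
    [[0,0,0,0,0,0],[0,0,0,0,0,0],[0,0,-5,0,0,0],[0,0,-20,0,0,0],[0,0,-50,0,0,0],[0,0,-100,0,0,0],[0,0,-150,0,0,0],[0,0,-200,0,0,0],[0,0,-220,0,0,0],[0,0,-220,0,0,0],[0,0,-220,0,0,0]],
  ],
)

```text
time: 10.0
position: [0.4455, -0.1076, 0.3287]
tool_rot: [0.026, 1.0, -0.0, 0.001]
ft_force: [0.1, -0.3, 0.5]
grip_width: 0.0004
```

Run:
```python
from rig import robot
from h import *
lid(robot)
o=robot.get_obs();print(o["time"],o["position"],o["ft_force"])
c=robot.camera("wrist");keys(c)
c=robot.camera("scene");cv2.imwrite("pics/end.png",cv2.resize(c["color"][130:265,230:400,::-1],(755,600)))
```

```text
-0.02 24 [0.0723 0.0839 0.092 ]
-0.01 262 [0.0732 0.0843 0.0928]
0.0 76 [0.091  0.0922 0.0935]
0.01 79 [0.0904 0.0918 0.0931]
0.02 75 [0.0907 0.0919 0.0933]
0.03 71 [0.0909 0.0922 0.0938]
0.04 75 [0.0909 0.0919 0.0932]
0.05 74 [0.0912 0.0922 0.0934]
0.06 35 [0.0909 0.0915 0.0929]
10.05 [ 0.44507361 -0.10742884  0.32768272] [0.42685718 0.21226797 0.15208476]
(250, 166, 33, 21) [ 0.4432 -0.1725  0.044 ]
(301, 166, 33, 21) [ 0.4468 -0.1089  0.044 ]
(353, 166, 32, 21) [ 0.45   -0.0448  0.044 ]
```

View pics/end.png

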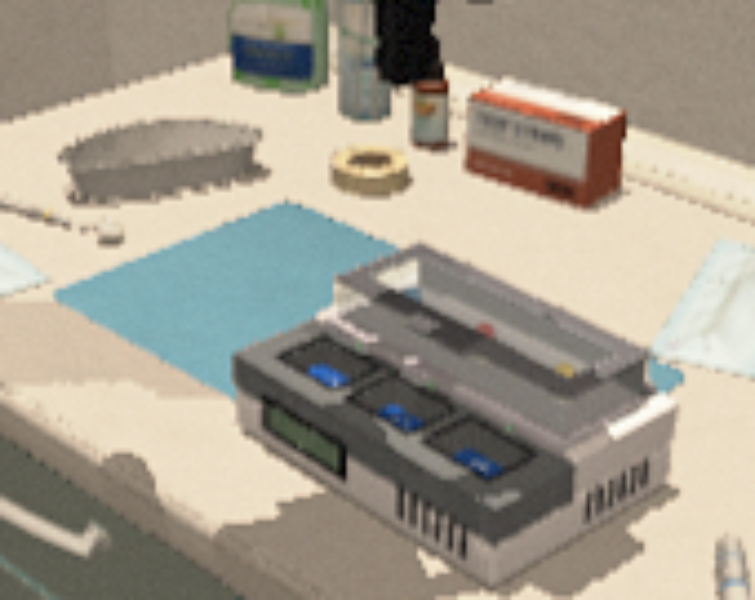

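The lid is shut and all three caps are still in place under it. The keys are up and the tool is clear of everything, so I'll hand in.

```bash
python3 -c "
from rig import robot
print(robot.hand_in())"
```

```text
the job is handed in; nothing more can be done
None
```

I shut the lid and held the middle key, the one in front of the red-capped vial, fully down for a little over 2 s. I then let it up, retracted, and handed the job in; no verdict was reported.

- **Lid:** I pushed its front edge down along its arc with the closed fingertips, ending at about 23 N. The last depth check showed it flat at 92–93 mm above the worktop, which means shut.
- **Key:** the fingertip stayed at 39.9 mm with 11–12 N, which matches the key's stop at 40 mm. After I lifted off, the wrist view put all three keys where they were before the press. I judged key height only from that view, not from a depth reading.
- **Surroundings:** the last picture shows all three caps standing under the lid. The nearby items in view look untouched, though I did not measure them. The tool ended clear at about 0.33 m, with force readings near zero.

No check failed. The one disagreement was early on: the raised lid edge measured about 10 mm off in x from what its angle predicted. It did not affect the push.

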